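Fit the spindle to the cheese shaver

TASK

Take the square-shafted steel spindle out of the wooden rest and fit it in the steel boss of the round cheese-shaver board: tip the foot in edge-first, the spindle leaning about 20 degrees with its low edge down inside the bore, then straighten it and slide it fully home, upright with its collar flat on the boss, and let go. The fit is close and the bore is not exactly at the board's centre, so feel your way in gently, never forcing the spindle against the boss, and leave the other things where they are.

Things in the scene. Friction and masses are not known exactly. Their poses are not given: they have to be found in the camera images.
- spindle: Steel spindle, 98 mm, 0.13-0.27 kg. Up from the foot: round shank 16 mm in diameter, 26 mm long, 1 mm foot chamfer; round collar 30 mm in diameter, 6 mm thick; square shaft 16 x 16 mm, 66 mm long, to grip. Origin: centre of the foot's flat end; z up the spindle, x and y square to the shaft's faces. Starts upright in a pocket of the rest, collar on top, x within 0.3 rad of the rest's x.
- board: Round wooden board of the cheese shaver, 220 mm in diameter, 20 mm thick, fixed. Origin: centre of its underside, z up. Near its centre stands a fixed round steel boss, 46 mm in diameter, with an upright round bore in its middle, 17 mm in diameter and 28 mm deep, sharp-rimmed. With the spindle home, the collar rests on the boss and the spindle's origin is 22 mm above this origin.
- boss_top (a point): Point over the board's centre at the height of the boss's flat top (the bore's mouth), 48 mm above the counter; turns with the board. NOT the bore's centre: boss and bore sit 5 mm off this point, in a level direction that differs each time and is not measured. More than 30 N between spindle and boss counts as forcing.
- rest: Dark wooden rest, a block 56 x 210 x 40 mm, fixed. Origin at the centre of its underside, x across, y along the row, z up. Three square pockets 20 x 20 mm, 34 mm deep, at y = -70, 0 and +70 mm hold the spindle, the trier and the spike in any order.
- trier: Cheese trier standing in the rest: thin steel rod with a wooden cross handle 60 mm long and 18 mm thick on top, 84 mm tall overall. Origin at the foot, z up. Leave it alone.
- spike: Cheese spike standing in the rest: steel foot and a turned round wooden knob, 92 mm tall overall, at most 26 mm wide. Origin at the foot, z up. Leave it alone.
- cheese_brown: Brown cheese wheel, 104 mm in diameter, 62 mm tall. Origin at the centre of its underside. Leave it alone.
- cheese_pale: Small pale cheese, 80 mm in diameter, 45 mm tall. Origin at the centre of its underside. Leave it alone.
- cheese_dark: Dark cheese wheel, 100 mm in diameter, 55 mm tall. Origin at the centre of its underside. Leave it alone.
- blade: The shaver's steel blade arm lying on the counter, 110 x 35 mm, with an upright wooden knob 52 mm high. Origin at the middle of its underside. Leave it alone.
- knife: Cheese knife lying flat, 250 mm long. Origin near its middle, x towards the point. Leave it alone.
Not all that is in view belongs to the job. What is shaped like the board but pink is not meant. Leave any green look-alike of the spindle alone.

How it is judged:
By the outcome, as a careful person would: the job done as asked, in the order asked, and still so for the second after the job is handed in, with the robot touching nothing.
It also fails if it takes over 72 s, if anything falls off the work surface, if the arm or the gripper's body presses on something with over 40 N, if the wrist force passes 120 N, or if a joint passes its speed limit or range.

ROBOT

A 6-joint arm with a two-finger parallel gripper is mounted at the origin on the work surface. World frame = base frame: x ahead of the robot, y to its left, z up, the work surface at z = 0. Lengths are in m, angles in rad, forces in N, time in s.
With the tool pointing down it reaches from about 0.35 to 0.775 m from the base axis. Payload 5.5 kg.
Tool frame: the origin (TCP) lies on the centre line of the jaws, within the pads' length; the fingertips stand 11 mm ahead of it and the grasp point (between the pads) lies 8 mm behind it (env.tip_extent is the distance from the TCP to the fingertips, in m); z points along the fingers, y is the line along which they close (so a half turn about z gives the same grasp; the last joint's range is limited). The gripper opens to 85 mm and grips with 20 to 120 N. Pads are 22 mm wide; open, the fingers measure 114 mm over their backs; the gripper's body (76 mm by 85 mm) begins 54 mm behind the grasp point. The pads swing forward as they close: fully open they stand 13 mm farther back than shut.
Start: joints at [-1.288, 0.313, 0.046, 1.304, 0, 1.431], TCP at [0.236, -0.524, 0.203] pointing down, gripper open.
Joint ranges: [-2.76, 2.76], [-0.86, 1.69], [-1.03, 1.26], [-2.2, 2.34], [-1.47, 1.5], [-3.14, 3.14]. Speed limits (rad/s): [2.57, 2.57, 3.14, 3.14, 3.14, 3.14].

INTERFACE

Orientations are given as a unit quaternion [w, x, y, z].
In Python, from workcell import env gives the robot as it stands.
- The arm moves only by the shell command python3 -m jog 'ROWS' [FORCE]. ROWS is JSON, a list of rows, each a list of 5 numbers: the gripper's target within -1 to 1 (shut at 1, half-way at 0, fully open at -1), then the shift along the tool's x, y, z in m, then the turn about the tool's z in degrees. In form: [[fingers, tx, ty, tz, turn], ...]. A call has 1 to 5 rows; each row shifts and turns the commanded pose from where the row before left it, along the tool's axes as they then stand; what a row does not reach is not made up. A row lasts 1/12 s, in which the tool goes at most 41.7 mm and 7.16 degrees, less where a joint would pass 70% of its speed; a pose out of reach is approached as far as the arm can. A call is refused whole if a number of a shift passes 0.0417 or a number of a turn 7.16, either way. A call with a gripper value outside its range is refused whole. The fingers move at their own pace and stop on an object; FORCE is the grip in N (left out, the last holds). Time passes only in rows, so rows that do not move let the fingers close. It gives the time, the measured TCP pose, the force, the opening and the grip force at its end, in the units of the state.
- env.get_state(): the state, without advancing time (a new reading comes with each control period).
- env.read_camera(name): name is "scene" or "top"; returns a dict with "img" (420x560x3 uint8, red, green, blue), "fov_y" (degrees; the focal length in pixels is half the picture's height over the tangent of half this angle, whatever the lens; pixels are square), "cx", "cy" (the principal point, pixels), "D" ([k1, k2, p1, p2, k3] as OpenCV has them; the pictures are not rectified), "T" (4x4, takes a point from camera to world coordinates). Camera axes: x right, y up, looking along -z (the intrinsics and any distortion apply to the point x, -y, -z); pixel columns grow to the right and rows downward; lengths in m; the calibration is good to about 2 mm. A picture is of the moment at which its call begins. There is no depth.
- env.hand_in(): hands the job in; it is judged then, once.
The state is a dict: "clock": time; "joint_pos": joint angles; "qvel": joint speeds; "tau": joint torques, N m; "tcp_pos": TCP position; "orientation": TCP orientation; "wrist_force": force on the tool from outside, world axes, zero at the start; "ft_torque": the same for the moment, N m; "finger_gap": finger opening in m; "grip_force": force on a finger pad.
Only numpy, scipy, OpenCV 4.12 (cv2) and the standard library are available. Lean on these libraries where they do the work, as an engineer would, in place of code of your own. Each camera call takes 0.05 s, during which the arm holds its last target. There are 200 camera calls.

## Working session

There is one attempt and no reset: what is moved stays moved. The work goes in short steps, Python scripts to look and compute and a shell command to move; the robot and the scene stay as the last step left them, time stands still between calls to the robot, and variables do not carry over. Pictures are saved under pics/ and viewed, at most 13 in all, crops included, and the job is handed in when it is done.

```bash
ls; mkdir -p pics
cat > h.py <<'E'
import numpy as np, cv2
from workcell import env
def cam(n):
    c=env.read_camera(n); h,w=c["img"].shape[:2]
    f=h/2/np.tan(np.radians(c["fov_y"])/2)
    c["K"]=np.array([[f,0,c["cx"]],[0,f,c["cy"]],[0,0,1.]]); c["D"]=np.array(c["D"],float); c["T"]=np.array(c["T"]); return c
def ray(c,uv):
    p=cv2.undistortPoints(np.array(uv,float).reshape(-1,1,2),c["K"],c["D"]).reshape(-1,2)
    d=np.c_[p[:,0],-p[:,1],-np.ones(len(p))]@c["T"][:3,:3].T
    return c["T"][:3,3],d/np.linalg.norm(d,axis=1)[:,None]
def plane(c,uv,z):
    o,d=ray(c,uv); return o+d*((z-o[2])/d[:,2])[:,None]
def proj(c,P):
    q=(np.atleast_2d(P)-c["T"][:3,3])@c["T"][:3,:3]; q=q*[1,-1,-1]
    return cv2.projectPoints(q,np.zeros(3),np.zeros(3),c["K"],c["D"])[0].reshape(-1,2)
def tri(c1,u1,c2,u2):
    o1,d1=ray(c1,[u1]);o2,d2=ray(c2,[u2]);d1=d1[0];d2=d2[0]
    s=np.linalg.lstsq(np.c_[d1,-d2],o2-o1,rcond=None)[0]
    a=o1+s[0]*d1;b=o2+s[1]*d2; return (a+b)/2,np.linalg.norm(a-b)
E
python3 - <<'E'
from h import *
for n in("scene","top"):
    c=cam(n); cv2.imwrite(f"pics/{n}0.png",cv2.resize(c["img"][:,:,::-1],(800,600),interpolation=cv2.INTER_CUBIC)); print(n,c["fov_y"],c["D"],c["T"].round(3).tolist())
s=env.get_state();print(s)
E
```

```text
pics
scene 57.512476670868395 [-0.0914473  0.         0.         0.         0.       ] [[-0.751, -0.422, 0.507, 1.048], [0.66, -0.494, 0.566, 0.629], [0.012, 0.76, 0.65, 0.756], [0.0, 0.0, 0.0, 1.0]]
top 43.01872553675332 [0.01627096 0.         0.         0.         0.        ] [[-0.002, 0.998, -0.065, 0.415], [-1.0, -0.002, 0.011, 0.045], [0.011, 0.065, 0.998, 1.594], [0.0, 0.0, 0.0, 1.0]]
{'clock': 0.1, 'joint_pos': array([-1.28759634e+00,  3.13931490e-01,  4.51226247e-02,  1.30360483e+00,
        9.37597177e-06,  1.43119428e+00]), 'qvel': array([-0.00099513, -0.0022667 ,  0.00210497, -0.00142892,  0.00131788,
       -0.00125405]), 'tau': array([ 2.47053737e-03, -4.81726670e+01,  2.99242151e+01,  1.27407853e-02,
       -2.14199426e-04, -2.54507157e-06]), 'tcp_pos': array([ 0.23578808, -0.52389822,  0.20250684]), 'orientation': array([-8.06938585e-04,  9.77737580e-01,  2.09829859e-01, -5.33370318e-05]), 'wrist_force': array([-0.35037856, -0.45159327,  0.4996368 ]), 'ft_torque': array([ 0.06299455, -0.02587377, -0.00865909]), 'grip_force': 0.0, 'finger_gap': 0.08541245214297452}
```

View pics/scene0.png

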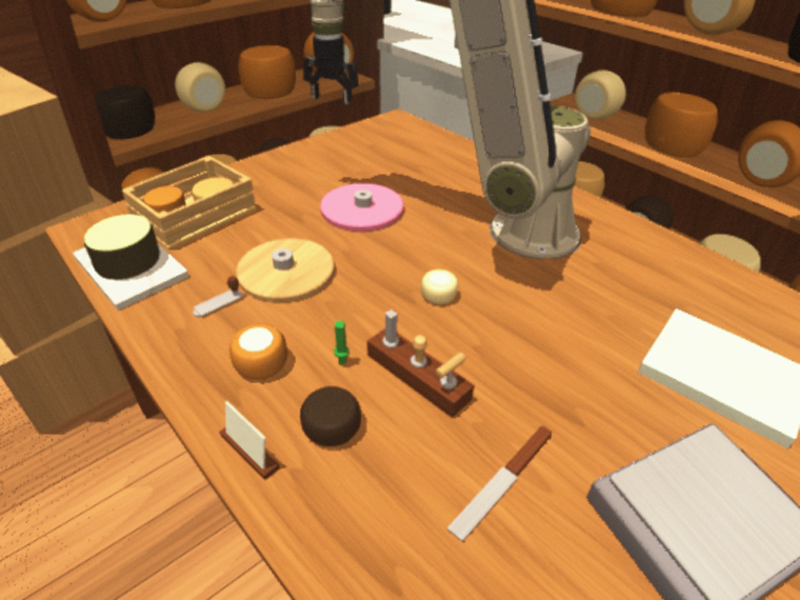

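View pics/top0.png

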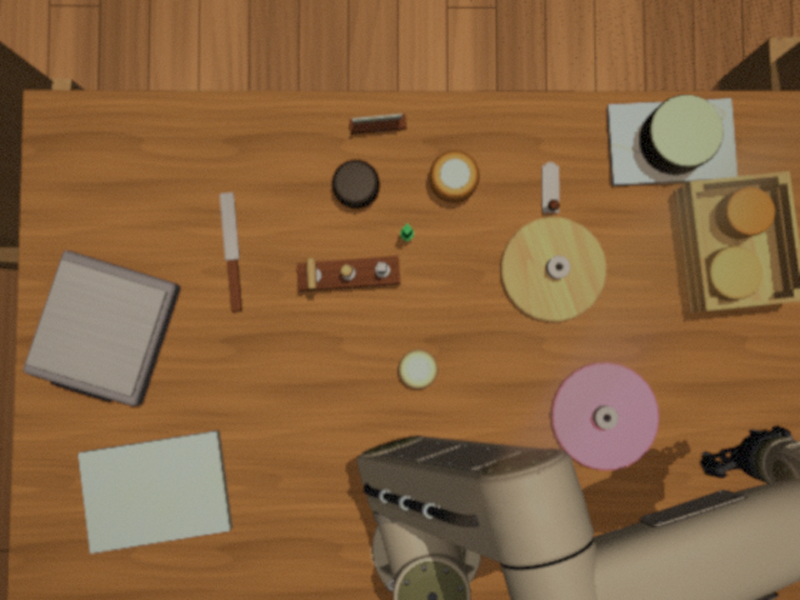

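Scene (800×600 view): the spindle is the grey square shaft at (391,327) in the rest's left pocket, then the spike (419,350) and the trier (451,370). The board's boss is at (283,258); the pink board and green look-alike (341,342) are decoys. Top view: spindle (383,269), rest (349,274), boss (559,267).

Run:
```python
from h import *
S=cam("scene");T=cam("top")
np.save("pics/s.npy",S["img"]);np.save("pics/t.npy",T["img"])
def crop(c,u,v,w=33,h=25): # 560-pixel coordinates
    return cv2.resize(c["img"][v-h:v+h,u-w:u+w,::-1],(400,300),interpolation=cv2.INTER_NEAREST)
im=np.vstack([np.hstack([crop(S,274,229),crop(T,268,188)]),np.hstack([crop(S,198,181),crop(T,391,187)])])
cv2.imwrite("pics/crops.png",im)
hs=cv2.cvtColor(T["img"],cv2.COLOR_RGB2HSV)
# rest from top: dark brown
R=T["img"].astype(int)
m=((R[:,:,0]<125)&(R[:,:,0]-R[:,:,2]>20)).astype(np.uint8); m[:, :195]=0;m[:,295:]=0;m[:165]=0;m[215:]=0
n,l,st,ce=cv2.connectedComponentsWithStats(m);i=1+st[1:,4].argmax()
pts=np.argwhere(l==i)[:,::-1].astype(np.float32);r=cv2.minAreaRect(pts);print("rest",st[i],r)
b=cv2.boxPoints(r);print(plane(T,b,.04).round(4))
# board
m=cv2.inRange(hs,(15,60,120),(35,180,255)); m[:, :340]=0;m[:,435:]=0;m[:140]=0;m[235:]=0
n,l,st,ce=cv2.connectedComponentsWithStats(m);i=1+st[1:,4].argmax()
ct=max(cv2.findContours((l==i).astype(np.uint8),0,1)[0],key=cv2.contourArea);e=cv2.fitEllipse(ct);print("board",e,plane(T,[e[0]],.02),2*np.linalg.norm(plane(T,[e[0]],.02)-plane(T,[[e[0][0]+e[1][0]/2,e[0][1]]],.02)))
```

```text
rest [ 207  179   73   31 1337] ((243.24563598632812, 194.18365478515625), (26.208486557006836, 71.90703582763672), 86.18592071533203)
[[0.5822 0.2676 0.04  ]
 [0.5961 0.0578 0.04  ]
 [0.5193 0.0528 0.04  ]
 [0.5056 0.262  0.04  ]]
board ((386.9408874511719, 187.5240020751953), (103.52909088134766, 111.20999145507812), 63.055057525634766) [[ 0.57170886 -0.2649428   0.02      ]] 0.30789454614437695
```

View pics/crops.png

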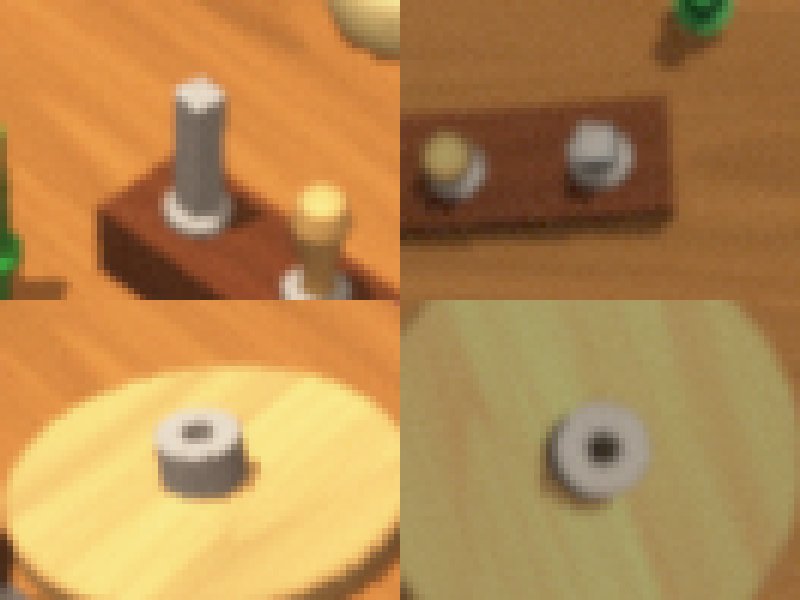

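Crops: the shaft's top is at crop (200,95) in scene and (592,141) in top. The collar is at (198,208) and (600,157), and the bore is the dark spot at (198,431) in scene and (602,448) in top.

Run:
```python
from h import *
S=cam("scene");T=cam("top")
sc=np.array([400/66,6.]);f=lambda o,p:np.array(o)+np.array(p)/sc-.5
def bore(c,u,v):
    g=c["img"][v-5:v+6,u-5:u+6].astype(float).mean(2); return g
for nm,a,b in(("shafttop",f((241,204),(200,95)),f((235,163),(592,141))),("collar",f((241,204),(198,209)),f((235,163),(600,156))),("bore",f((165,156),(198,431)),f((358,162),(202,148)))):
    p,e=tri(S,a,T,b);print(nm,a.round(1),b.round(1),p.round(4),"miss",round(e,4))
print("boss plane",plane(S,[f((165,156),(198,431))],.048),plane(T,[f((358,162),(202,148))],.048))
# shaft faces: mean row profile in scene rows 222-234
g=S["img"][223:235,266:282].astype(int).mean(2).mean(0);print(g.round())
# boss outline in both: grey mask (low saturation)
hs=cv2.cvtColor(T["img"],cv2.COLOR_RGB2HSV);m=cv2.inRange(hs,(0,0,100),(180,45,255))
n,l,st,ce=cv2.connectedComponentsWithStats(m[170:205,372:410]);print("T boss",st[1:],ce[1:]+[372,170])
w=T["img"][181:193,385:397].astype(float).mean(2);d=np.clip(110-w,0,None);yy,xx=np.mgrid[181:193,385:397];u=(xx*d).sum()/d.sum(),(yy*d).sum()/d.sum()
w=S["img"][172:184,191:204].astype(float).mean(2);d=np.clip(130-w,0,None);d[-3:]=0;yy,xx=np.mgrid[172:184,191:204];v=(xx*d).sum()/d.sum(),(yy*d).sum()/d.sum()
print("bore cent",u,v,tri(S,v,T,u),plane(S,[v],.048),plane(T,[u],.048))
for z in(.04,.046,.112):print(z,plane(S,[f((241,204),(200,95)),f((241,204),(198,209))],z).round(4).tolist())
```

```text
shafttop [273.5 219.3] [332.2 186. ] [ 0.5314 -0.0506  0.0125] miss 0.1378
collar [273.2 238.3] [333.5 188.5] [ 0.5299 -0.0587 -0.0713] miss 0.1463
bore [197.2 227.3] [390.8 186.2] [ 0.5892 -0.3129 -0.1877] miss 0.0193
boss plane [[ 0.6988287  -0.07171304  0.048     ]] [[ 0.57288228 -0.27084816  0.048     ]]
[132. 129. 127. 121. 108. 106. 107. 105.  97.  96.  97. 107. 128. 141.
 145. 147.]
T boss [[ 11  10  16  14 148]] [[390.30405405 186.52702703]]
bore cent (np.float64(390.7857451403887), np.float64(186.47516198704102)) (np.float64(196.81914893617025), np.float64(177.5)) (array([ 0.57248595, -0.27127499,  0.04654272]), np.float64(0.0008840461262508697)) [[ 0.57375444 -0.26978845  0.048     ]] [[ 0.571978   -0.27070563  0.048     ]]
0.04 [[0.514, 0.0316, 0.04], [0.5646, 0.088, 0.04]]
0.046 [[0.5184, 0.0366, 0.046], [0.5686, 0.0926, 0.046]]
0.112 [[0.5677, 0.0917, 0.112], [0.6132, 0.1425, 0.112]]
```

Run:
```python
from h import *
S=cam("scene");T=cam("top")
sc=np.array([400/66,6.]);f=lambda o,p:np.array(o)+np.array(p)/sc-.5
for nm,a,b in(("shafttop",f((241,204),(200,95)),f((235,163),(192,141))),("collar",f((241,204),(198,209)),f((235,163),(200,156)))):
    p,e=tri(S,a,T,b);print(nm,p.round(4),"miss",round(e,4))
s=env.get_state()
from scipy.spatial.transform import Rotation as R
print(R.from_quat(s["orientation"],scalar_first=True).as_matrix().round(4))
```

```text
shafttop [0.5673 0.091  0.1113] miss 0.0003
collar [0.5667 0.0896 0.0426] miss 0.0011
[[ 9.120e-01  4.103e-01 -0.000e+00]
 [ 4.103e-01 -9.120e-01  2.000e-04]
 [ 1.000e-04 -2.000e-04 -1.000e+00]]
```

```bash
python3 -m jog '[[-1,0,0,0,-7.1],[-1,0,0,0,-7.1],[-1,0,0,0,-7.1],[-1,0,0,0,-7.1],[-1,0,0,0,-7.1]]'; python3 -m jog '[[-1,0,0,0,-7.1],[-1,0,0,0,-7.1],[-1,0,0,0,-7.1],[-1,0,0,0,-7.1],[-1,0,0,0,-7.1]]'
cat >> h.py <<'E'
from scipy.spatial.transform import Rotation as R
def todo(p):
    s=env.get_state();M=R.from_quat(s["orientation"],scalar_first=True).as_matrix()
    print("t",round(s["clock"],2),"tcp",s["tcp_pos"].round(4),"yaz",np.degrees(np.arctan2(M[1,1],M[0,1])).round(2),"M2",M[2].round(4),"F",s["wrist_force"].round(2),"gap",round(s["finger_gap"],4),"q",s["joint_pos"].round(2))
    print("tool shift mm",((np.array(p)-s["tcp_pos"])@M*1000).round(1))
E
python3 -c "
from h import *
todo([.567,.0905,.203])"
```

```text
clock: 0.82
tcp_pos: [0.2359, -0.5244, 0.2033]
orientation: [0.0, 0.866, 0.501, -0.0]
wrist_force: [0.7, 0.4, 0.4]
finger_gap: 0.0855
grip_force: 0.0
clock: 1.23
tcp_pos: [0.2359, -0.5244, 0.2033]
orientation: [0.0, 0.672, 0.741, -0.0]
wrist_force: [-0.7, 1.4, 0.4]
finger_gap: 0.0847
grip_force: 0.0
t 1.23 tcp [ 0.2359 -0.5244  0.2033] yaz 5.58 M2 [-1.e-04 -0.e+00 -1.e+00] F [-0.66  1.41  0.39] gap 0.0847 q [-1.29  0.31  0.05  1.3  -0.    0.19]
tool shift mm [5.798e+02 3.893e+02 3.000e-01]
```

```bash
A='python3 -m jog'; python3 -m jog '[[-1,0.0322,0.0216,0,0],[-1,0.0322,0.0216,0,0],[-1,0.0322,0.0216,0,0],[-1,0.0322,0.0216,0,0],[-1,0.0322,0.0216,0,0]]' >/dev/null; python3 -m jog '[[-1,0.0322,0.0216,0,0],[-1,0.0322,0.0216,0,0],[-1,0.0322,0.0216,0,0],[-1,0.0322,0.0216,0,0],[-1,0.0322,0.0216,0,0]]' >/dev/null; python3 -m jog '[[-1,0.0322,0.0216,0,0],[-1,0.0322,0.0216,0,0],[-1,0.0322,0.0216,0,0],[-1,0.0322,0.0216,0,0],[-1,0.0322,0.0216,0,0]]' >/dev/null; python3 -m jog '[[-1,0.0322,0.0216,0,0],[-1,0.0322,0.0216,0,0],[-1,0.0322,0.0216,0,0],[-1,0,0,0,0],[-1,0,0,0,0]]' >/dev/null
python3 -c "
from h import *
todo([.567,.0905,.078])"
```

```text
t 2.9 tcp [0.5707 0.09   0.2026] yaz 5.44 M2 [-2.e-04 -8.e-04 -1.e+00] F [-0.63 -0.43 -0.7 ] gap 0.0855 q [ 0.02  0.32  0.05  1.31 -0.    1.49]
tool shift mm [  0.8  -3.5 124.6]
```

```bash
python3 -m jog '[[-1,0.0008,-0.0035,0.03,0],[-1,0,0,0.035,0],[-1,0,0,0.03,0],[-1,0,0,0.02,0],[-1,0,0,0.0096,0]]' >/dev/null; python3 -m jog '[[1,0,0,0,0],[1,0,0,0,0],[1,0,0,0,0],[1,0,0,0,0],[1,0,0,0,0]]' 20; python3 -m jog '[[1,0,0,0,0],[1,0,0,0,0],[1,0,0,0,0],[1,0,0,0,0],[1,0,0,0,0]]'
python3 -c "
from h import *
todo([.567,.0905,.078])
S=cam('scene');cv2.imwrite('pics/g1.png',cv2.resize(S['img'][150:300,190:390,::-1],(800,600),interpolation=cv2.INTER_CUBIC))"
```

```text
clock: 3.73
tcp_pos: [0.568, 0.0885, 0.0803]
orientation: [0.001, 0.674, 0.739, 0.001]
wrist_force: [-0.2, -0.4, 0.0]
finger_gap: 0.0254
grip_force: 0.0
clock: 4.15
tcp_pos: [0.5676, 0.0886, 0.08]
orientation: [0.001, 0.674, 0.739, 0.001]
wrist_force: [-0.6, -0.5, 6.0]
finger_gap: 0.015
grip_force: 19.5
t 4.15 tcp [0.5676 0.0886 0.08  ] yaz 5.23 M2 [-5.0e-04  2.1e-03 -1.0e+00] F [-0.59 -0.54  6.01] gap 0.015 q [ 0.02  0.37 -0.18  1.02 -0.    1.49]
tool shift mm [ 1.9 -0.4  2. ]
```

View pics/g1.png

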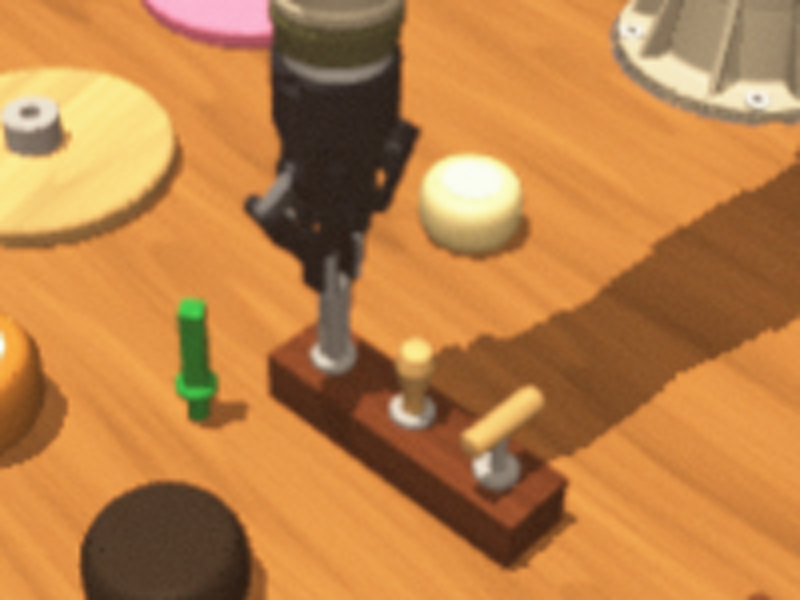

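Grasped: the jaws are on the shaft at (335,290) and the collar (333,355) is still on the rest. Next I lift 19 mm so 7 mm of foot stays in the pocket, then use the pocket wall to lean the spindle in the grip.

```bash
python3 -m jog '[[1,0,0,-0.004,0],[1,0,0,-0.005,0],[1,0,0,-0.005,0],[1,0,0,-0.005,0],[1,0,0,0,0]]' 20; python3 -m jog '[[1,-0.003,0,0,0],[1,-0.003,0,0,0],[1,-0.003,0,0.0005,0],[1,-0.003,0,0.0005,0],[1,0,0,0,0]]'; 
python3 -m jog '[[1,-0.003,0,0.0005,0],[1,-0.003,0,0.0005,0],[1,-0.003,0,0.0008,0],[1,-0.003,0,0.0008,0],[1,0,0,0,0]]'
python3 -c "
from h import *
todo([.567,.0905,.078])
S=cam('scene');cv2.imwrite('pics/g2.png',cv2.resize(S['img'][190:265,220:320,::-1],(800,600),interpolation=cv2.INTER_CUBIC))"
```

```text
clock: 4.62
tcp_pos: [0.5675, 0.0887, 0.0989]
orientation: [0.001, 0.674, 0.739, 0.001]
wrist_force: [0.4, -0.5, -2.1]
finger_gap: 0.0153
grip_force: 19.5
clock: 5.03
tcp_pos: [0.5684, 0.0763, 0.0967]
orientation: [0.0, 0.674, 0.738, 0.0]
wrist_force: [0.7, 0.9, -1.4]
finger_gap: 0.0152
grip_force: 19.6
clock: 5.45
tcp_pos: [0.5687, 0.0642, 0.0937]
orientation: [-0.0, 0.674, 0.738, -0.0]
wrist_force: [-0.1, 1.5, -0.9]
finger_gap: 0.0147
grip_force: 22.4
t 5.45 tcp [0.5687 0.0642 0.0937] yaz 5.19 M2 [-2.e-04 -7.e-04 -1.e+00] F [-0.15  1.54 -0.93] gap 0.0147 q [-0.03  0.36 -0.16  1.05 -0.    1.45]
tool shift mm [26.4  0.7 15.7]
```

View pics/g2.png

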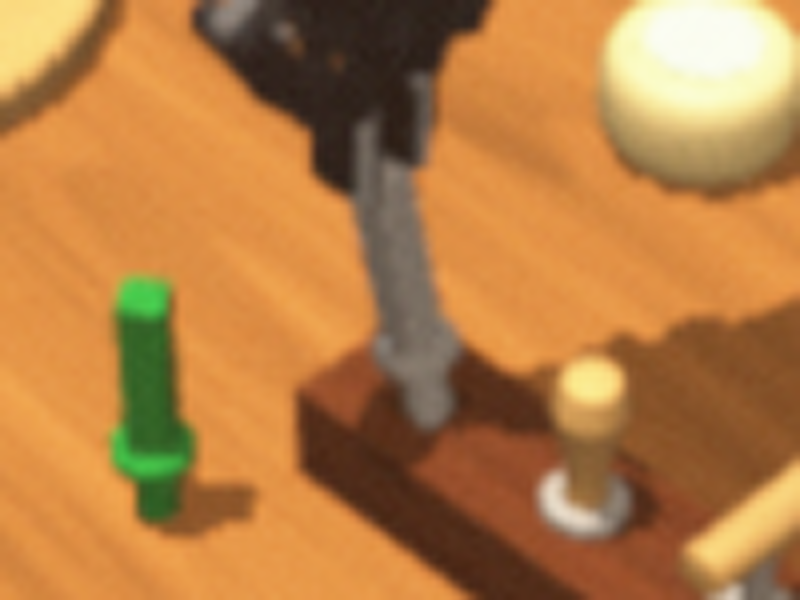

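The spindle pivots about 20° in the grip at only 1.5 N. The shank end is at crop (430,420) and the collar at (417,350). Next I grip harder, lift and carry it over the boss.

```bash
python3 -m jog '[[1,0,0,0,0],[1,0,0,-0.01,0],[1,0,0,-0.02,0],[1,0,0,-0.02,0],[1,0,0,-0.01,0]]' 45; python3 -m jog '[[1,-0.02,-0.0015,0,0],[1,-0.0361,-0.0026,0,0],[1,-0.0361,-0.0026,0,0],[1,-0.0361,-0.0026,0,0],[1,-0.0361,-0.0026,0,0]]'>/dev/null; python3 -m jog '[[1,-0.0361,-0.0026,0,0],[1,-0.0361,-0.0026,0,0],[1,-0.0361,-0.0026,0,0],[1,-0.0361,-0.0026,0,0],[1,-0.0361,-0.0026,0,0]]'>/dev/null;  python3 -m jog '[[1,-0.016,-0.001,0,0],[1,0,0,0,0],[1,0,0,0,0],[1,0,0,0,0]]'
python3 -c "
from h import *
todo([.575,-.298,.154])
S=cam('scene');cv2.imwrite('pics/g3.png',cv2.resize(S['img'][135:195,160:240,::-1],(800,600),interpolation=cv2.INTER_CUBIC))"
```

```text
clock: 5.92
tcp_pos: [0.5701, 0.0644, 0.157]
orientation: [0.002, 0.674, 0.739, 0.001]
wrist_force: [0.6, -0.1, -0.8]
finger_gap: 0.0135
grip_force: 44.3
clock: 7.08
tcp_pos: [0.5757, -0.2963, 0.154]
orientation: [-0.001, 0.674, 0.739, -0.0]
wrist_force: [0.1, -0.2, -3.2]
finger_gap: 0.0135
grip_force: 44.3
t 7.08 tcp [ 0.5757 -0.2963  0.154 ] yaz 5.24 M2 [ 7.e-04 -7.e-04 -1.e+00] F [ 0.05 -0.2  -3.22] gap 0.0135 q [-0.6   0.47  0.16  1.26  0.    0.88]
tool shift mm [-1.7 -0.9 -0. ]
```

View pics/g3.png

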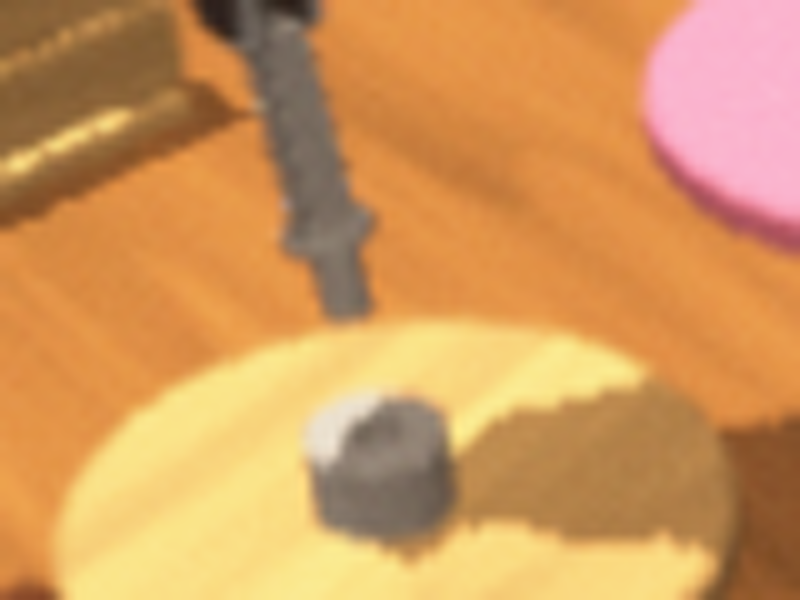

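Crop: shaft centre (285,60), collar (330,232), shank end about (346,310), boss bore at (375,430).

```bash
cat >> h.py <<'E'
def onplane(c,uv):
    s=env.get_state();M=R.from_quat(s["orientation"],scalar_first=True).as_matrix();t=s["tcp_pos"];n=M[:,1]
    o,d=ray(c,uv);P=o+d*(((t-o)@n)/(d@n))[:,None]
    return P,(P-t)@M*1000
E
python3 - <<'E'
from h import *
S=cam('scene')
g=cv2.cvtColor(S['img'],cv2.COLOR_RGB2HSV)
m=cv2.inRange(g,(0,0,40),(180,75,190)); m[:140]=0;m[168:]=0;m[:,:180]=0;m[:,202:]=0
rows=[];
for v in range(140,168):
    x=np.flatnonzero(m[v]); 
    if len(x): rows.append((v,x.min(),x.max(),(x.min()+x.max())/2))
print(rows)
uv=np.array([(285,60),(330,232),(346,310)])/10+[160,135]-.5
P,L=onplane(S,uv);print(P.round(4),L.round(1))
for i,j in((0,1),(0,2),(1,2)):print(np.degrees(np.arctan2(L[j,0]-L[i,0],L[j,2]-L[i,2])).round(1))
E
```

```text
[(140, np.int64(185), np.int64(190), np.float64(187.5)), (141, np.int64(185), np.int64(190), np.float64(187.5)), (142, np.int64(186), np.int64(190), np.float64(188.0)), (143, np.int64(186), np.int64(191), np.float64(188.5)), (144, np.int64(186), np.int64(191), np.float64(188.5)), (145, np.int64(187), np.int64(191), np.float64(189.0)), (146, np.int64(187), np.int64(191), np.float64(189.0)), (147, np.int64(187), np.int64(192), np.float64(189.5)), (148, np.int64(187), np.int64(192), np.float64(189.5)), (149, np.int64(188), np.int64(192), np.float64(190.0)), (150, np.int64(188), np.int64(192), np.float64(190.0)), (151, np.int64(189), np.int64(193), np.float64(191.0)), (152, np.int64(189), np.int64(193), np.float64(191.0)), (153, np.int64(189), np.int64(193), np.float64(191.0)), (154, np.int64(190), np.int64(193), np.float64(191.5)), (155, np.int64(190), np.int64(194), np.float64(192.0)), (156, np.int64(190), np.int64(196), np.float64(193.0)), (157, np.int64(190), np.int64(196), np.float64(193.0)), (158, np.int64(189), np.int64(195), np.float64(192.0)), (159, np.int64(189), np.int64(195), np.float64(192.0)), (160, np.int64(191), np.int64(194), np.float64(192.5)), (161, np.int64(192), np.int64(195), np.float64(193.5)), (162, np.int64(192), np.int64(195), np.float64(193.5)), (163, np.int64(193), np.int64(195), np.float64(194.0)), (164, np.int64(193), np.int64(195), np.float64(194.0)), (165, np.int64(193), np.int64(195), np.float64(194.0)), (166, np.int64(194), np.int64(194), np.float64(194.0))]
[[ 0.5755 -0.2892  0.1743]
 [ 0.5744 -0.2782  0.1183]
 [ 0.5742 -0.2756  0.0909]] [[  6.5   0.  -20.1]
 [ 17.4  -0.   35.9]
 [ 20.1  -0.   63.4]]
11.1
9.3
5.5
```

```bash
cat >> h.py <<'E'
def edges(c,v0,v1,u0,u1,th=95):
    s=cv2.cvtColor(c["img"],cv2.COLOR_RGB2HSV)[:,:,1].astype(float);out=[]
    for v in range(v0,v1):
        r=s[v,u0:u1];k=np.flatnonzero(r<th)
        if len(k)==0 or k[0]==0 or k[-1]==len(r)-1: continue
        a,b=k[0],k[-1]
        out.append((v,u0+a-(th-r[a])/(r[a-1]-r[a]),u0+b+(th-r[b])/(r[b+1]-r[b])))
    return np.array(out)
def ang(L,i,j):return np.degrees(np.arctan2(L[j,0]-L[i,0],L[j,2]-L[i,2])).round(1)
E
python3 - <<'E'
from h import *
S=cam('scene')
for a,b in((140,155),(160,167)):
    e=edges(S,a,b,178,206);print(e.round(1).tolist())
    for col in("L","R","C"):
        x=e[:,1] if col=="L" else e[:,2] if col=="R" else e[:,1:].mean(1)
        k=np.polyfit(e[:,0],x,1);uv=[[np.polyval(k,e[0,0]),e[0,0]],[np.polyval(k,e[-1,0]),e[-1,0]]]
        P,L=onplane(S,uv);print(col,k.round(3),L.round(1).tolist(),ang(L,0,1))
E
```

```text
[[140.0, 184.2, 190.4], [141.0, 184.7, 190.5], [142.0, 185.2, 190.9], [143.0, 185.3, 191.2], [144.0, 185.7, 191.4], [145.0, 186.2, 191.6], [146.0, 186.2, 192.2], [147.0, 186.6, 192.3], [148.0, 186.7, 192.5], [149.0, 187.1, 192.8], [150.0, 187.2, 193.2], [151.0, 187.6, 193.4], [152.0, 188.0, 193.5], [153.0, 188.3, 194.2], [154.0, 188.3, 194.2]]
L [  0.287 144.275] [[-12.4, -0.0, -14.2], [-1.7, -0.0, 30.9]] 13.3
R [  0.281 151.049] [[19.5, -0.0, -27.0], [30.0, -0.0, 17.2]] 13.4
C [  0.284 147.662] [[3.7, -0.0, -20.7], [14.3, -0.0, 24.0]] 13.4
[[160.0, 189.6, 195.1], [161.0, 190.9, 195.2], [162.0, 191.5, 195.4], [163.0, 191.8, 195.6], [164.0, 192.0, 196.1], [165.0, 192.3, 196.2], [166.0, 192.9, 195.1]]
L [  0.466 115.62 ] [[2.7, -0.0, 50.9], [13.5, -0.0, 68.3]] 31.9
R [8.00000e-02 1.82521e+02] [[31.1, 0.0, 38.2], [29.1, -0.0, 61.1]] -5.0
C [  0.273 149.07 ] [[17.0, 0.0, 44.5], [21.4, -0.0, 64.7]] 12.1
```

The lean is 13° by the shaft's edges, so I need a bit more. I'll lower the foot beside the boss's +y side and nudge the shank gently against it to lean further, which also feels out the boss position.

```bash
python3 -m jog '[[1,0.022,0.001,0,0],[1,0.023,0.002,0,0],[1,0,0,0.025,0],[1,0,0,0.02,0],[1,0,0,0.006,0]]'; python3 -m jog '[[1,0,0,0,0],[1,0,0,0,0]]' 20;  python3 -m jog '[[1,-0.002,0,0,0],[1,-0.002,0,0,0],[1,-0.002,0,0,0],[1,0,0,0,0]]';python3 -m jog '[[1,-0.002,0,0,0],[1,-0.002,0,0,0],[1,0,0,0,0]]';python3 -m jog '[[1,-0.002,0,0,0],[1,-0.002,0,0,0],[1,0,0,0,0]]'
python3 - <<'E'
from h import *
todo([.575,-.298,.154])
S=cam('scene');cv2.imwrite('pics/g4.png',cv2.resize(S['img'][135:195,160:240,::-1],(800,600),interpolation=cv2.INTER_CUBIC))
E
```

```text
clock: 7.65
tcp_pos: [0.5735, -0.2492, 0.1005]
orientation: [-0.002, 0.673, 0.739, -0.0]
wrist_force: [-1.5, -0.0, -2.1]
finger_gap: 0.0135
grip_force: 44.3
clock: 7.82
tcp_pos: [0.575, -0.2514, 0.1035]
orientation: [-0.0, 0.674, 0.739, -0.0]
wrist_force: [0.8, 0.1, -2.4]
finger_gap: 0.0138
grip_force: 44.3
clock: 8.15
tcp_pos: [0.576, -0.259, 0.104]
orientation: [0.001, 0.674, 0.738, 0.0]
wrist_force: [-0.1, -0.5, -2.3]
finger_gap: 0.0136
grip_force: 44.3
clock: 8.4
tcp_pos: [0.5759, -0.2624, 0.1032]
orientation: [0.0, 0.674, 0.738, -0.0]
wrist_force: [-0.1, 0.9, -2.5]
finger_gap: 0.0135
grip_force: 44.3
clock: 8.65
tcp_pos: [0.5761, -0.2659, 0.1029]
orientation: [-0.0, 0.674, 0.739, 0.0]
wrist_force: [-0.4, 1.6, -2.7]
finger_gap: 0.0136
grip_force: 44.2
t 8.65 tcp [ 0.5761 -0.2659  0.1029] yaz 5.21 M2 [ 6.e-04 -2.e-04 -1.e+00] F [-0.38  1.59 -2.71] gap 0.0136 q [-0.56  0.47  0.03  1.13  0.    0.92]
tool shift mm [-31.8  -4.  -51.1]
```

View pics/g4.png

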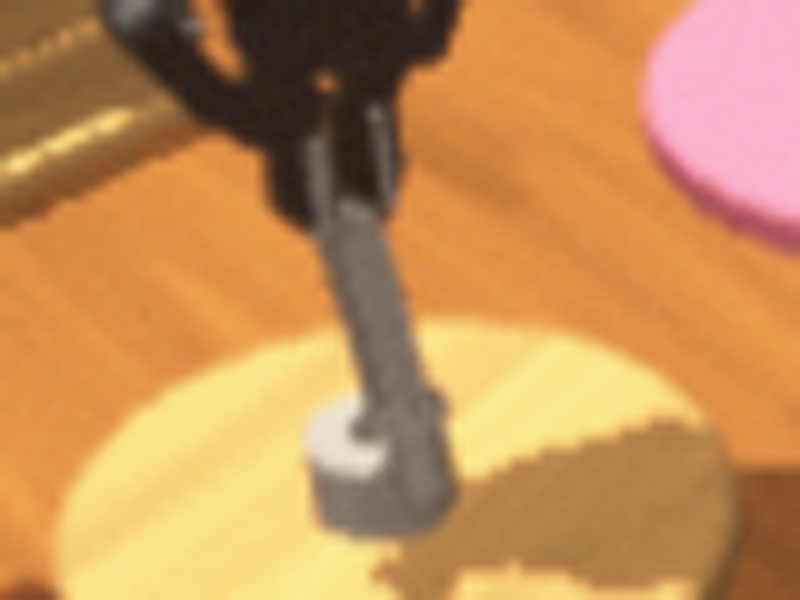

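The shank now touches the boss's +y rim at 1.6 N (crop: shaft (380,300), collar (405,410)). Continuing the lean.

```bash
cat > t.py <<'E'
from h import *
import sys
todo([.575,-.298,.154])
v0,v1,u0,u1=map(int,sys.argv[1:5])
S=cam('scene');e=edges(S,v0,v1,u0,u1)
for col in("L","R","C"):
    x=e[:,1] if col=="L" else e[:,2] if col=="R" else e[:,1:].mean(1)
    k=np.polyfit(e[:,0],x,1);uv=[[np.polyval(k,e[0,0]),e[0,0]],[np.polyval(k,e[-1,0]),e[-1,0]]]
    P,L=onplane(S,uv);print(col,k.round(3),L.round(1).tolist(),ang(L,0,1),len(e))
E
python3 t.py 159 171 182 215; python3 -m jog '[[1,-0.002,0,0,0],[1,-0.002,0,0.0003,0],[1,0,0,0,0]]';python3 -m jog '[[1,-0.002,0,0.0003,0],[1,-0.002,0,0.0003,0],[1,0,0,0,0]]'; python3 t.py 159 171 182 215
```

```text
t 8.7 tcp [ 0.5761 -0.2657  0.1029] yaz 5.22 M2 [ 6.e-04 -2.e-04 -1.e+00] F [-0.23  0.91 -2.56] gap 0.0138 q [-0.56  0.47  0.03  1.13  0.    0.92]
tool shift mm [-32.   -4.  -51.1]
L [  0.33  139.266] [[-13.2, -0.0, -11.6], [-1.8, -0.0, 23.8]] 17.8 12
R [  0.289 152.12 ] [[20.9, -0.0, -26.8], [30.0, -0.0, 8.7]] 14.4 12
C [  0.309 145.693] [[4.1, -0.0, -19.3], [14.3, -0.0, 16.2]] 16.1 12
clock: 9.0
tcp_pos: [0.5765, -0.2698, 0.1026]
orientation: [-0.0, 0.674, 0.739, 0.0]
wrist_force: [-0.3, 2.4, -2.2]
finger_gap: 0.0137
grip_force: 43.9
clock: 9.25
tcp_pos: [0.5768, -0.2737, 0.1019]
orientation: [-0.0, 0.674, 0.739, 0.0]
wrist_force: [-1.0, 1.8, -2.4]
finger_gap: 0.0137
grip_force: 43.5
t 9.25 tcp [ 0.5768 -0.2737  0.1019] yaz 5.22 M2 [ 8.e-04 -3.e-04 -1.e+00] F [-1.03  1.79 -2.39] gap 0.0137 q [-0.57  0.48  0.04  1.14  0.    0.91]
tool shift mm [-24.   -4.  -52.1]
L [  0.353 134.727] [[-10.2, -0.0, -10.3], [2.6, -0.0, 24.6]] 20.1 12
R [  0.368 138.18 ] [[21.5, -0.0, -24.5], [35.2, -0.0, 9.0]] 22.3 12
C [  0.36  136.453] [[5.8, -0.0, -17.5], [19.1, -0.0, 16.7]] 21.2 12
```

Lean is now 21° at under 2.5 N. I'll back off, rise, and measure the foot free in the air.

```bash
python3 -m jog '[[1,0.006,0,0,0],[1,0,0,-0.015,0],[1,0,0,-0.02,0],[1,-0.01,0,-0.01,0],[1,-0.01,0,0,0]]';python3 -m jog '[[1,-0.01,0,0,0],[1,0,0,0,0],[1,0,0,0,0],[1,0,0,0,0]]' 
python3 t.py 139 151 178 212
python3 - <<'E'
from h import *
S=cam('scene');cv2.imwrite('pics/g5.png',cv2.resize(S['img'][140:185,165:225,::-1],(800,600),interpolation=cv2.INTER_CUBIC))
E
```

```text
clock: 9.72
tcp_pos: [0.5802, -0.2893, 0.1509]
orientation: [0.004, 0.674, 0.739, -0.0]
wrist_force: [0.2, -1.3, -1.9]
finger_gap: 0.0136
grip_force: 44.3
clock: 10.05
tcp_pos: [0.5783, -0.2975, 0.1458]
orientation: [-0.001, 0.674, 0.738, -0.0]
wrist_force: [0.5, -0.9, -2.4]
finger_gap: 0.0137
grip_force: 44.3
t 10.05 tcp [ 0.5783 -0.2975  0.1458] yaz 5.19 M2 [ 0.0015 -0.0018 -1.    ] F [ 0.48 -0.94 -2.38] gap 0.0137 q [-0.6   0.48  0.16  1.25 -0.    0.88]
tool shift mm [-0.2 -3.4 -8.2]
L [  0.428 122.114] [[-22.5, -0.0, -22.1], [-5.5, -0.0, 9.7]] 28.0 12
R [  0.199 161.673] [[20.5, -0.0, -39.1], [23.7, 0.0, -2.6]] 5.0 12
C [  0.314 141.894] [[-0.7, 0.0, -30.8], [9.2, -0.0, 3.5]] 16.1 12
```

View pics/g5.png

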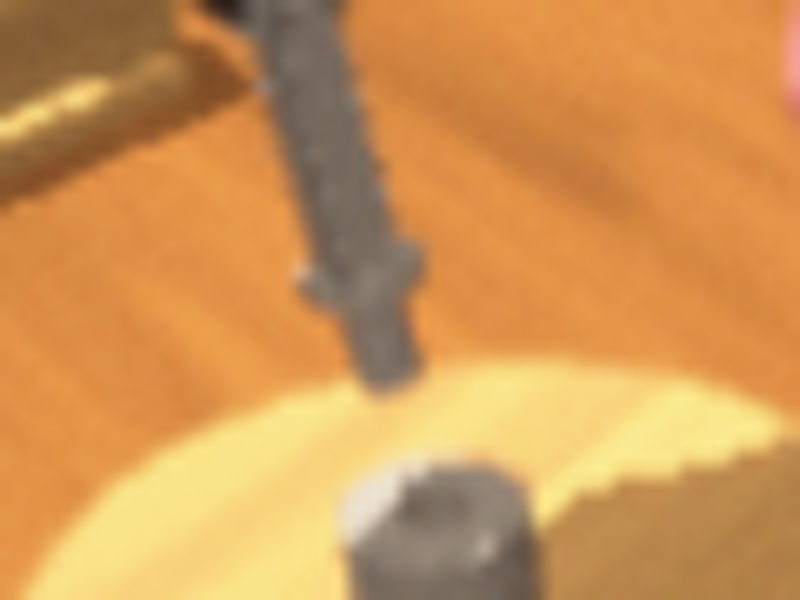

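Crop: shaft centre (300,50), collar (362,275), shank end (386,380), bore (440,500).

```bash
python3 t.py 144 156 178 212
python3 - <<'E'
from h import *
S=cam('scene')
print(edges(S,140,171,178,212).round(1).tolist())
k=60/800
uv=np.array([(310,80),(362,272),(386,380)])*k+[165,140]-.5
P,L=onplane(S,uv);print(P.round(4),L.round(1));print(ang(L,0,1),ang(L,0,2),ang(L,1,2))
# predicted tilt in pixels for several angles with foot at (ox,oz)
s=env.get_state();M=R.from_quat(s["orientation"],scalar_first=True).as_matrix()
for th in(12,16,20,24):
    f=L[2]/1000;a=np.radians(th);q=[f+np.array([-np.sin(a),0,-np.cos(a)])*d for d in(0,.029,.06,.08)]
    print(th,proj(S,s["tcp_pos"]+np.array(q)@M.T).round(1).tolist())
E
```

```text
t 10.15 tcp [ 0.5786 -0.2972  0.1462] yaz 5.23 M2 [ 0.0011 -0.0014 -1.    ] F [-0.69  0.29 -2.23] gap 0.0137 q [-0.6   0.48  0.16  1.25 -0.    0.88]
tool shift mm [-0.5 -3.7 -7.8]
L [  0.284 143.452] [[-11.1, 0.0, -8.9], [-3.0, -0.0, 27.0]] 12.7 12
R [  0.263 152.296] [[21.5, 0.0, -22.2], [28.7, 0.0, 13.2]] 11.4 12
C [  0.273 147.874] [[5.4, 0.0, -15.6], [13.0, 0.0, 20.1]] 12.0 12
[[140.0, 181.7, 189.5], [141.0, 182.2, 189.3], [142.0, 183.0, 189.5], [143.0, 184.2, 189.7], [144.0, 184.3, 190.3], [145.0, 184.7, 190.4], [146.0, 184.7, 190.5], [147.0, 185.3, 190.8], [148.0, 185.5, 191.2], [149.0, 185.7, 191.4], [150.0, 186.1, 191.6], [151.0, 186.3, 192.2], [152.0, 186.6, 192.3], [153.0, 186.9, 192.5], [154.0, 187.2, 192.8], [155.0, 187.5, 193.2], [156.0, 187.7, 193.4], [157.0, 188.1, 193.7], [158.0, 188.2, 195.4], [159.0, 188.0, 195.5], [160.0, 186.8, 195.4], [161.0, 187.5, 194.6], [162.0, 188.8, 194.2], [163.0, 190.2, 194.3], [164.0, 190.8, 194.5], [165.0, 191.0, 194.9], [166.0, 191.3, 195.3], [167.0, 191.5, 195.4], [168.0, 191.9, 194.8]]
[[ 0.5782 -0.2901  0.1577]
 [ 0.5773 -0.2803  0.1105]
 [ 0.577  -0.2769  0.082 ]] [[  7.1   0.  -10.9]
 [ 16.9  -0.   36.2]
 [ 20.3  -0.   64.7]]
11.8 9.9 6.9
12 [[193.5, 168.0], [191.1, 159.6], [188.6, 150.4], [187.0, 144.3]]
16 [[193.5, 168.0], [190.8, 159.5], [187.9, 150.2], [186.0, 144.1]]
20 [[193.5, 168.0], [190.4, 159.4], [187.1, 150.1], [185.0, 144.0]]
24 [[193.5, 168.0], [190.1, 159.4], [186.4, 150.1], [184.1, 144.0]]
```

Off the boss it springs back to about 12.5°, so that nudge was elastic at the 44 N grip. I'll repeat it with overtravel, watching the force.

```bash
python3 -m jog '[[1,0.02,0,0,0],[1,0.021,0,0,0],[1,0,0,0.022,0],[1,0,0,0.02,0],[1,0,0,0.001,0]]'>/dev/null; python3 -m jog '[[1,0,0,0,0],[1,-0.003,0,0,0],[1,-0.003,0,0,0],[1,-0.003,0,0,0],[1,-0.003,0,0.0003,0]]' 20;  python3 -m jog '[[1,-0.003,0,0.0003,0],[1,-0.003,0,0.0004,0],[1,0,0,0,0]]';python3 -m jog '[[1,-0.003,0,0.0006,0],[1,-0.002,0,0.0006,0],[1,0,0,0,0]]'; python3 t.py 160 172 182 215
```

```text
clock: 11.08
tcp_pos: [0.5771, -0.2694, 0.105]
orientation: [0.001, 0.674, 0.739, 0.001]
wrist_force: [0.1, 1.8, -1.5]
finger_gap: 0.0138
grip_force: 44.2
clock: 11.33
tcp_pos: [0.5773, -0.2752, 0.1036]
orientation: [0.0, 0.674, 0.738, 0.0]
wrist_force: [-0.1, 2.5, 0.3]
finger_gap: 0.0137
grip_force: 43.8
clock: 11.58
tcp_pos: [0.5775, -0.2802, 0.1019]
orientation: [0.0, 0.674, 0.738, -0.0]
wrist_force: [0.5, 2.7, 0.0]
finger_gap: 0.0135
grip_force: 42.9
t 11.58 tcp [ 0.5775 -0.2802  0.1019] yaz 5.21 M2 [-3.e-04 -0.e+00 -1.e+00] F [0.53 2.67 0.03] gap 0.0135 q [-0.58  0.49  0.05  1.14 -0.    0.9 ]
tool shift mm [-17.5  -4.1 -52.1]
L [  0.392 127.49 ] [[-8.3, 0.0, -4.6], [7.0, 0.0, 29.3]] 24.2 12
R [  0.39  133.925] [[25.6, 0.0, -19.9], [40.7, 0.0, 13.1]] 24.6 12
C [  0.391 130.707] [[8.9, 0.0, -12.4], [24.1, -0.0, 21.1]] 24.4 12
```

```bash
python3 -m jog '[[1,-0.002,0,0.0007,0],[1,-0.002,0,0.0007,0],[1,0,0,0,0]]';python3 -m jog '[[1,-0.002,0,0.0007,0],[1,-0.002,0,0.0007,0],[1,0,0,0,0]]'; python3 t.py 161 173 182 217; python3 -m jog '[[1,0.005,0,0,0],[1,0.005,0,0,0],[1,0.005,0,0,0],[1,0.003,0,0,0],[1,0,0,0,0]]';python3 t.py 161 173 182 217
```

```text
clock: 11.88
tcp_pos: [0.5778, -0.2842, 0.1004]
orientation: [0.0, 0.674, 0.739, -0.0]
wrist_force: [-0.4, 2.7, 0.7]
finger_gap: 0.0132
grip_force: 42.1
clock: 12.13
tcp_pos: [0.5782, -0.2883, 0.099]
orientation: [0.0, 0.674, 0.738, -0.0]
wrist_force: [-0.8, 1.4, 0.3]
finger_gap: 0.0134
grip_force: 41.1
t 12.13 tcp [ 0.5782 -0.2883  0.099 ] yaz 5.21 M2 [-4.e-04 -0.e+00 -1.e+00] F [-0.75  1.38  0.32] gap 0.0134 q [-0.59  0.49  0.06  1.14 -0.    0.89]
tool shift mm [ -9.4  -4.1 -55. ]
L [  0.456 116.151] [[-4.7, 0.0, -1.8], [14.7, 0.0, 30.4]] 30.9 12
R [  0.455 122.376] [[29.6, -0.0, -17.4], [48.6, 0.0, 14.0]] 31.3 12
C [  0.456 119.263] [[12.7, 0.0, -9.7], [31.9, 0.0, 22.1]] 31.1 12
clock: 12.6
tcp_pos: [0.5764, -0.269, 0.099]
orientation: [-0.0, 0.674, 0.739, -0.0]
wrist_force: [0.4, -0.2, -1.1]
finger_gap: 0.0136
grip_force: 42.4
t 12.6 tcp [ 0.5764 -0.269   0.099 ] yaz 5.28 M2 [-1.e-04 -5.e-04 -1.e+00] F [ 0.39 -0.16 -1.05] gap 0.0136 q [-0.56  0.48  0.03  1.13 -0.    0.92]
tool shift mm [-28.8  -4.1 -55. ]
L [  0.326 139.742] [[-7.9, -0.0, -8.8], [3.3, -0.0, 27.0]] 17.4 12
R [  0.343 143.095] [[25.0, 0.0, -23.7], [37.4, -0.0, 10.5]] 19.9 12
C [  0.335 141.418] [[8.8, -0.0, -16.3], [20.6, -0.0, 18.6]] 18.7 12
```

```bash
python3 -m jog '[[1,0.003,0,0,0],[1,0,0,-0.015,0],[1,0,0,-0.02,0],[1,-0.01,0,-0.015,0],[1,-0.01,0,0,0]]'>/dev/null;python3 -m jog '[[1,-0.01,0,0,0],[1,-0.01,0,0,0],[1,0,0,0,0],[1,0,0,0,0]]' 
python3 t.py 144 156 178 212
python3 - <<'E'
from h import *
S=cam('scene');cv2.imwrite('pics/g6.png',cv2.resize(S['img'][140:185,165:225,::-1],(800,600),interpolation=cv2.INTER_CUBIC))
print(edges(S,140,172,178,212).round(1).tolist())
E
```

```text
clock: 13.4
tcp_pos: [0.5791, -0.3071, 0.1474]
orientation: [-0.001, 0.675, 0.738, -0.0]
wrist_force: [-0.1, 0.2, -3.1]
finger_gap: 0.0139
grip_force: 42.5
t 13.4 tcp [ 0.5791 -0.3071  0.1474] yaz 5.14 M2 [ 0.0018 -0.002  -1.    ] F [-0.14  0.18 -3.1 ] gap 0.0139 q [-0.61  0.49  0.18  1.26  0.    0.87]
tool shift mm [ 9.5 -3.3 -6.6]
L [  0.354 132.124] [[-9.1, -0.0, -4.5], [3.3, -0.0, 29.7]] 19.9 12
R [  0.352 138.512] [[25.0, -0.0, -18.4], [37.4, -0.0, 14.9]] 20.4 12
C [  0.353 135.318] [[8.2, -0.0, -11.6], [20.6, -0.0, 22.2]] 20.2 12
[[140.0, 180.5, 188.0], [141.0, 181.9, 188.2], [142.0, 182.7, 188.6], [143.0, 183.2, 189.3], [144.0, 183.2, 189.4], [145.0, 183.3, 189.6], [146.0, 183.9, 190.3], [147.0, 184.3, 190.3], [148.0, 184.1, 190.6], [149.0, 185.1, 191.2], [150.0, 185.5, 191.4], [151.0, 185.4, 191.6], [152.0, 186.2, 192.2], [153.0, 186.7, 192.4], [154.0, 187.2, 192.6], [155.0, 187.3, 193.2], [156.0, 187.8, 193.6], [157.0, 188.1, 194.8], [158.0, 188.0, 195.4], [159.0, 187.9, 195.0], [160.0, 187.6, 194.4], [161.0, 188.6, 194.3], [162.0, 190.2, 194.5], [163.0, 190.8, 195.0], [164.0, 190.9, 195.3], [165.0, 191.5, 195.4], [166.0, 191.8, 195.9], [167.0, 192.2, 195.7]]
```

View pics/g6.png

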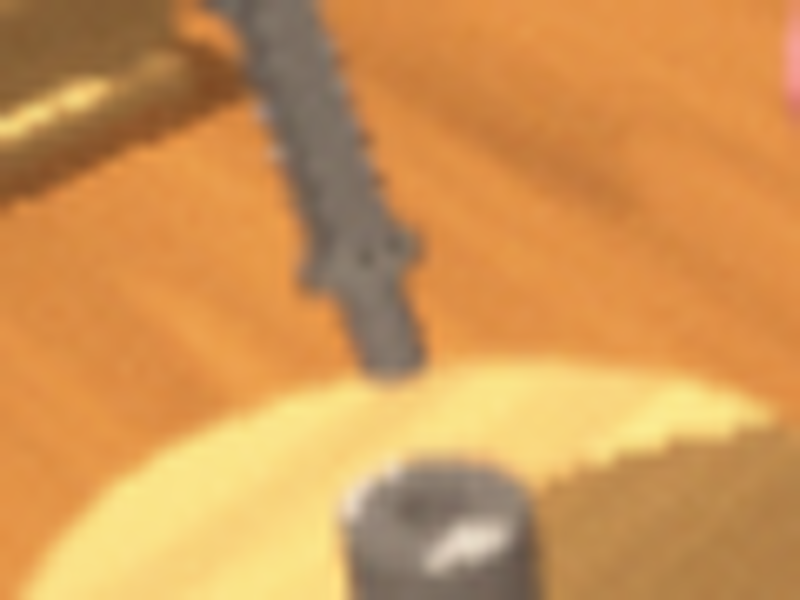

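Crop: shaft axis from (285,60) through the collar (360,262) to the shank end (391,368), leaning 20.2°. The bore is at (440,505).

Run:
```python
from h import *
S=cam('scene')
s=env.get_state();M=R.from_quat(s["orientation"],scalar_first=True).as_matrix()
P,L=onplane(S,[(193.8,167.1),(193.5,166.0),(194.1,168.1)]);print(P.round(4).tolist(),L.round(1).tolist())
x=lambda z:8.2+(z+11.6)*.368
th=np.radians(20.2)
for z in(56,58,60,62,64):
    F=np.array([x(z),0,z]);c=[F+8*np.array([np.cos(th)*np.cos(a),np.sin(a),-np.sin(th)*np.cos(a)]) for a in np.linspace(0,2*np.pi,13)[:-1]]
    q=proj(S,s["tcp_pos"]+np.array(c)@M.T/1000);print(z,F.round(1),"centre",q.mean(0).round(1),"u",q[:,0].min().round(1),q[:,0].max().round(1),"vmax",q[:,1].max().round(1))
print("bore px",proj(S,[[.5738,-.2698,.048],[.5725,-.2713,.048],[.573,-.273,.048]]).round(1).tolist())
```

```text
[[0.5765, -0.2747, 0.0864], [0.5766, -0.2754, 0.0901], [0.5764, -0.2738, 0.083]] [[31.5, -0.0, 62.0], [30.8, 0.0, 58.2], [32.4, -0.0, 65.3]]
56 [33.1  0.  56. ] centre [193.9 165.7] u 191.4 196.3 vmax 166.7
58 [33.8  0.  58. ] centre [194.1 166.3] u 191.6 196.6 vmax 167.4
60 [34.5  0.  60. ] centre [194.3 167. ] u 191.8 196.8 vmax 168.0
62 [35.3  0.  62. ] centre [194.5 167.6] u 192.1 197.0 vmax 168.6
64 [36.  0. 64.] centre [194.8 168.2] u 192.3 197.2 vmax 169.3
bore px [[196.8, 177.5], [196.9, 177.1], [196.5, 177.0]]
```

```bash
python3 -m jog '[[1,0.0055,-0.0026,0,0],[1,0,0,0.015,0],[1,0,0,0.013,0],[1,0,0,0.003,0],[1,0,0,0,0]]' 20; python3 -m jog '[[1,0,0,0,0],[1,0,0,0.002,0],[1,0,0,0,0],[1,0,0,0.001,0],[1,0,0,0,0]]'; python3 -m jog '[[1,0,0,0.001,0],[1,0,0,0,0],[1,0,0,0.001,0],[1,0,0,0,0]]';python3 -m jog '[[1,0,0,0.001,0],[1,0,0,0,0]]';python3 -m jog '[[1,0,0,0.001,0],[1,0,0,0,0]]'
```

```text
clock: 13.97
tcp_pos: [0.5759, -0.3001, 0.117]
orientation: [-0.001, 0.674, 0.739, -0.0]
wrist_force: [-0.2, 0.7, -1.9]
finger_gap: 0.0139
grip_force: 42.5
clock: 14.38
tcp_pos: [0.577, -0.3016, 0.1155]
orientation: [0.0, 0.674, 0.739, 0.0]
wrist_force: [0.1, -0.0, -2.6]
finger_gap: 0.0138
grip_force: 42.5
clock: 14.72
tcp_pos: [0.5768, -0.3014, 0.113]
orientation: [-0.0, 0.674, 0.739, -0.0]
wrist_force: [0.8, -0.6, -1.4]
finger_gap: 0.0135
grip_force: 42.5
clock: 14.88
tcp_pos: [0.5768, -0.3014, 0.112]
orientation: [-0.0, 0.674, 0.739, -0.0]
wrist_force: [1.1, 0.4, -2.7]
finger_gap: 0.0136
grip_force: 42.5
clock: 15.05
tcp_pos: [0.5768, -0.3014, 0.111]
orientation: [-0.0, 0.674, 0.739, -0.0]
wrist_force: [-0.5, 0.5, -2.4]
finger_gap: 0.0138
grip_force: 42.5
```

```bash
for i in 1; do python3 -m jog '[[1,0,0,0.001,0],[1,0,0,0,0]]'; python3 -m jog '[[1,0,0,0.001,0],[1,0,0,0,0]]'; python3 -m jog '[[1,0,0,0.001,0],[1,0,0,0,0]]'; done | grep -E 'tcp|wrist'; python3 t.py 150 163 178 214;python3 - <<'E'
from h import *
S=cam('scene');cv2.imwrite('pics/g7.png',cv2.resize(S['img'][150:195,170:230,::-1],(800,600),interpolation=cv2.INTER_CUBIC))
E
```

```text
tcp_pos: [0.5768, -0.3014, 0.11]
wrist_force: [0.2, -0.4, -2.2]
tcp_pos: [0.5767, -0.3014, 0.109]
wrist_force: [-0.6, -0.3, -2.3]
tcp_pos: [0.5767, -0.3014, 0.108]
wrist_force: [-0.2, 0.2, -2.1]
t 15.55 tcp [ 0.5767 -0.3014  0.108 ] yaz 5.23 M2 [-0.e+00 -3.e-04 -1.e+00] F [-0.19  0.22 -2.05] gap 0.0133 q [-0.6   0.5   0.09  1.16 -0.    0.87]
tool shift mm [  3.6  -1.4 -46. ]
L [  0.474 112.635] [[-19.6, 0.0, -19.6], [2.6, -0.0, 14.8]] 32.8 13
R [  0.303 145.499] [[21.3, -0.0, -37.0], [31.9, 0.0, 1.5]] 15.4 13
C [  0.389 129.067] [[1.1, 0.0, -28.4], [17.4, -0.0, 8.1]] 24.0 13
```

Low edge should be about 4 mm below the mouth with no contact force. I'll feel for the bore's −y wall.

```bash
for i in 1; do python3 -m jog '[[1,-0.001,0,0,0],[1,0,0,0,0]]'; python3 -m jog '[[1,-0.001,0,0,0],[1,0,0,0,0]]'; python3 -m jog '[[1,-0.001,0,0,0],[1,0,0,0,0]]'; python3 -m jog '[[1,-0.001,0,0,0],[1,0,0,0,0],[1,0,0,0,0]]';python3 -m jog '[[1,-0.001,0,0,0],[1,0,0,0,0],[1,0,0,0,0]]'; done | grep -E 'tcp|wrist'
```

```text
tcp_pos: [0.577, -0.3026, 0.1082]
wrist_force: [0.1, 0.1, -1.8]
tcp_pos: [0.5771, -0.3036, 0.1082]
wrist_force: [0.8, 0.4, -2.8]
tcp_pos: [0.5771, -0.3045, 0.1082]
wrist_force: [0.4, 0.3, -1.0]
tcp_pos: [0.5772, -0.3054, 0.1082]
wrist_force: [0.1, 1.1, -2.1]
tcp_pos: [0.5773, -0.3064, 0.1082]
wrist_force: [-0.1, 0.7, -2.7]
```

```bash
cat > f.py <<'E'
from h import *
F=[];T=[]
for i in range(5):
    env.read_camera("top");s=env.get_state();F.append(s["wrist_force"]);T.append(s["ft_torque"])
print("t",round(s["clock"],2),"tcp",s["tcp_pos"].round(4),"F",np.mean(F,0).round(2),"T",np.mean(T,0).round(3),"grip",round(s["grip_force"],1))
E
python3 f.py; python3 -m jog '[[1,0,0,0.001,0],[1,0,0,0,0]]'>/dev/null; python3 f.py;python3 -m jog '[[1,0,0,0.001,0],[1,0,0,0,0]]'>/dev/null; python3 f.py
```

```text
t 16.9 tcp [ 0.5773 -0.3064  0.1082] F [-0.68  0.61 -2.31] T [ 0.153  0.071 -0.001] grip 42.3
t 17.32 tcp [ 0.5773 -0.3064  0.1072] F [-0.13  0.79 -1.62] T [0.163 0.088 0.016] grip 42.3
t 17.73 tcp [ 0.5773 -0.3064  0.1062] F [-0.43  0.83 -1.97] T [ 0.16   0.069 -0.003] grip 42.3
```

```bash
python3 -m jog '[[1,0,0,0.001,0],[1,0,0,0,0]]'>/dev/null; python3 f.py;python3 -m jog '[[1,0,0,0.001,0],[1,0,0,0,0]]'>/dev/null; python3 f.py; python3 -c "
from h import *
c=cam('scene');cv2.imwrite('pics/g8.png',cv2.resize(c['img'][150:195,170:230,::-1],(800,600),interpolation=cv2.INTER_CUBIC))"
```

```text
t 18.15 tcp [ 0.5772 -0.3064  0.1052] F [-0.83  0.73 -1.75] T [0.185 0.102 0.006] grip 42.3
t 18.57 tcp [ 0.5773 -0.3064  0.1042] F [-0.73  0.84 -1.63] T [0.211 0.108 0.016] grip 42.2
```

View pics/g8.png

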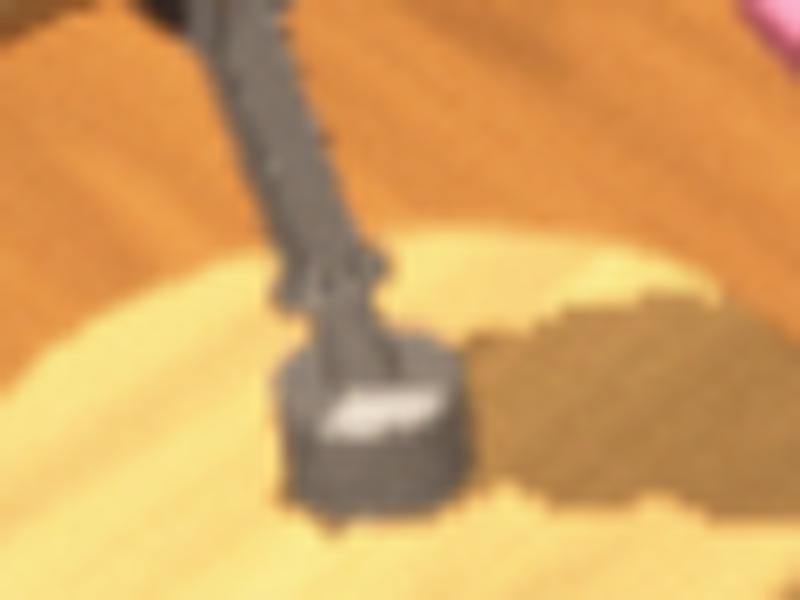

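The foot is in the bore at crop (355,375), leaning about 20°, with some 8 mm inside and under 1 N of force. Now straightening by moving tool +x.

```bash
python3 t.py 156 167 176 206 | tail -1; python3 -m jog '[[1,0.002,0,0,0],[1,0.002,0,0,0],[1,0.002,0,0,0],[1,0,0,0,0]]'|grep wrist; python3 f.py;  python3 -m jog '[[1,0.002,0,0,0],[1,0.002,0,0,0],[1,0.002,0,0,0],[1,0,0,0,0]]'|grep wrist; python3 f.py; python3 t.py 156 167 176 210 | tail -1
```

```text
C [  0.371 131.074] [[10.5, -0.0, -12.6], [23.1, -0.0, 18.7]] 22.1 11
wrist_force: [-0.4, -1.3, -1.8]
t 19.25 tcp [ 0.5768 -0.3006  0.1043] F [-0.17 -0.85 -1.71] T [-0.167  0.085  0.007] grip 42.6
wrist_force: [0.2, -3.0, -2.2]
t 19.83 tcp [ 0.5763 -0.2948  0.1043] F [-0.22 -2.31 -1.18] T [-0.644  0.085  0.036] grip 42.8
C [  0.291 145.144] [[7.7, -0.0, -16.4], [15.9, -0.0, 16.7]] 13.9 11
```

```bash
python3 -m jog '[[1,0.002,0,0,0],[1,0.002,0,0,0],[1,0.002,0,0,0],[1,0,0,0,0]]'|grep wrist; python3 f.py;  python3 -m jog '[[1,0.002,0,0,0],[1,0.002,0,0,0],[1,0.002,0,0,0],[1,0,0,0,0]]'|grep wrist; python3 f.py; python3 t.py 156 167 176 212 | tail -1;python3 -m jog '[[1,0.002,0,0,0],[1,0.002,0,0,0],[1,0,0,0,0]]'|grep wrist; python3 f.py; python3 t.py 156 167 176 215 | tail -3
```

```text
wrist_force: [-0.3, -2.9, 0.3]
t 20.47 tcp [ 0.5758 -0.2886  0.1043] F [ 0.16 -3.15 -0.39] T [-0.901 -0.03   0.014] grip 42.9
wrist_force: [1.2, -3.3, -0.5]
t 21.05 tcp [ 0.5751 -0.2824  0.1041] F [ 0.09 -2.38 -0.92] T [-0.776 -0.092  0.025] grip 42.7
C [  0.235 155.329] [[3.5, 0.0, -20.1], [8.6, 0.0, 14.2]] 8.5 11
wrist_force: [0.5, -3.3, -0.7]
t 21.6 tcp [ 0.5748 -0.2785  0.1042] F [ 0.3  -2.68 -1.19] T [-0.832 -0.079  0.011] grip 42.6
L [  0.243 151.761] [[-14.0, 0.0, -14.1], [-8.7, 0.0, 20.5]] 8.8 11
R [  0.204 163.699] [[18.3, -0.0, -28.3], [21.9, -0.0, 6.3]] 5.9 11
C [  0.223 157.73 ] [[2.3, -0.0, -21.2], [6.8, -0.0, 13.3]] 7.3 11
```

```bash
python3 -m jog '[[1,0.002,0,0,0],[1,0.002,0,0,0],[1,0,0,0,0]]'|grep wrist; python3 f.py; python3 t.py 156 167 176 215 | tail -3;  python3 -m jog '[[1,0.002,0,0,0],[1,0.002,0,0,0],[1,0,0,0,0]]'|grep wrist; python3 f.py; python3 t.py 156 167 176 215 | tail -3
```

```text
wrist_force: [-0.3, -2.9, -1.1]
t 22.15 tcp [ 0.5744 -0.2745  0.1042] F [ 0.52 -2.64 -1.4 ] T [-0.763 -0.095  0.019] grip 42.3
L [  0.211 157.182] [[-15.0, -0.0, -15.4], [-11.4, -0.0, 19.9]] 5.8 11
R [  0.182 167.693] [[17.2, 0.0, -29.6], [19.7, 0.0, 5.4]] 4.0 11
C [  0.196 162.437] [[1.3, 0.0, -22.6], [4.3, -0.0, 12.6]] 4.9 11
wrist_force: [1.5, -2.7, -0.7]
t 22.7 tcp [ 0.574  -0.2706  0.1042] F [ 0.32 -2.82 -0.87] T [-0.837 -0.101  0.004] grip 42.1
L [1.35000e-01 1.69882e+02] [[-14.9, 0.0, -17.2], [-15.6, 0.0, 20.1]] -1.1 11
R [1.63000e-01 1.71137e+02] [[16.2, 0.0, -30.9], [17.7, 0.0, 4.5]] 2.4 11
C [1.4900e-01 1.7051e+02] [[0.8, 0.0, -24.1], [1.3, 0.0, 12.2]] 0.7 11
```

Nearly upright (0.7°) at 2.8 N. Sliding down in small steps.

```bash
python3 -m jog '[[1,0,0,0.001,0],[1,0,0,0.001,0],[1,0,0,0,0]]'|grep wrist; python3 f.py;  python3 -m jog '[[1,0,0,0.001,0],[1,0,0,0.001,0],[1,0,0,0,0]]'|grep wrist; python3 f.py; python3 t.py 158 169 176 215 | tail -3
```

```text
wrist_force: [0.9, -2.5, -0.4]
t 23.25 tcp [ 0.5739 -0.2705  0.102 ] F [ 0.37 -2.5  -1.63] T [-0.842 -0.127  0.024] grip 41.9
wrist_force: [0.4, -3.4, -0.6]
t 23.75 tcp [ 0.574  -0.2705  0.1001] F [ 0.75 -2.8  -1.84] T [-0.863 -0.115 -0.001] grip 41.9
L [1.36000e-01 1.69712e+02] [[-14.7, 0.0, -14.1], [-15.4, -0.0, 23.4]] -1.0 11
R [1.50000e-01 1.73177e+02] [[16.7, 0.0, -28.1], [17.5, 0.0, 7.9]] 1.3 11
C [1.43000e-01 1.71445e+02] [[1.2, -0.0, -21.2], [1.3, -0.0, 15.5]] 0.1 11
```

```bash
python3 -m jog '[[1,0,0,0.001,0],[1,0,0,0.001,0],[1,0,0,0,0]]'|grep wrist; python3 -m jog '[[1,0,0,0.001,0],[1,0,0,0.001,0],[1,0,0,0,0]]'|grep wrist; python3 f.py; python3 -m jog '[[1,0,0,0.001,0],[1,0,0,0.001,0],[1,0,0,0,0]]'|grep wrist; python3 f.py
```

```text
wrist_force: [-0.3, -2.5, -1.7]
wrist_force: [0.2, -2.4, -1.7]
t 24.55 tcp [ 0.5739 -0.2705  0.0961] F [ 0.16 -2.83 -1.51] T [-0.875 -0.085  0.001] grip 41.9
wrist_force: [0.4, -3.0, -0.7]
t 25.05 tcp [ 0.574  -0.2705  0.0941] F [-0.04 -2.81 -1.74] T [-0.891 -0.101 -0.011] grip 42.0
```

```bash
python3 -m jog '[[1,0,0,0.001,0],[1,0,0,0.001,0],[1,0,0,0,0]]'|grep wrist; python3 f.py; python3 -m jog '[[1,0,0,0.001,0],[1,0,0,0.001,0],[1,0,0,0,0]]'|grep wrist; python3 f.py; python3 -m jog '[[1,0,0,0.001,0],[1,0,0,0,0]]'|grep wrist; python3 f.py
```

```text
wrist_force: [-0.7, -3.3, -1.5]
t 25.55 tcp [ 0.574  -0.2705  0.0921] F [ 0.44 -3.38 -1.84] T [-0.921 -0.084  0.002] grip 42.0
wrist_force: [0.4, -3.1, -0.7]
t 26.05 tcp [ 0.574  -0.2706  0.0901] F [ 0.61 -3.1  -1.2 ] T [-0.951 -0.08   0.   ] grip 42.0
wrist_force: [0.5, -3.7, -0.6]
t 26.47 tcp [ 0.574  -0.2707  0.0893] F [ 0.43 -3.5  -0.44] T [-0.928 -0.012 -0.012] grip 42.1
```

```bash
python3 -m jog '[[1,0,0,0.001,0],[1,0,0,0,0]]'|grep wrist; python3 f.py; python3 -m jog '[[1,0,0,0.0007,0],[1,0,0,0,0]]'|grep wrist; python3 f.py; python3 t.py 162 173 176 215 | tail -3
```

```text
wrist_force: [-1.1, -3.6, 4.1]
t 26.88 tcp [ 0.5743 -0.2709  0.0891] F [-1.22 -3.32  5.17] T [-0.899  0.324  0.004] grip 42.9
wrist_force: [-2.0, -2.4, 8.7]
t 27.3 tcp [ 0.5744 -0.2711  0.0891] F [-2.4  -2.56  8.38] T [-0.84   0.474 -0.01 ] grip 43.2
L [1.52000e-01 1.67042e+02] [[-14.8, 0.0, -10.3], [-14.4, 0.0, 27.2]] 0.5 11
R [  0.178 168.442] [[16.7, 0.0, -24.7], [19.1, 0.0, 11.0]] 3.9 11
C [1.65000e-01 1.67742e+02] [[1.1, 0.0, -17.6], [2.5, 0.0, 19.0]] 2.2 11
```

It stops firmly at z = 0.0891 with 8 N, so the collar is on the boss. Letting go.

```bash
python3 -m jog '[[1,0,0,-0.0015,0],[0.4,0,0,0,0],[0,0,0,0,0],[0,0,0,0,0],[0,0,0,0,0]]'; python3 f.py; python3 t.py 162 173 176 215 | tail -3; python3 -m jog '[[-0.3,0,0,-0.01,0],[-0.5,0,0,-0.025,0],[-0.5,0,0,-0.035,0],[-0.5,0,0,-0.035,0],[-0.5,0,0,-0.02,0]]'; python3 -m jog '[[-0.5,0,0,0,0],[-0.5,0,0,0,0]]' >/dev/null
python3 - <<'E'
from h import *
S=cam('scene');e=edges(S,150,185,176,222);print(e.round(1).tolist())
for nm,P in(("home foot-top",[[.573,-.272,.120],[.573,-.272,.057],[.573,-.272,.048]]),):print(proj(S,P).round(1).tolist())
cv2.imwrite("pics/g9.png",cv2.resize(S['img'][140:200,160:240,::-1],(800,600),interpolation=cv2.INTER_CUBIC))
E
```

```text
clock: 27.77
tcp_pos: [0.5738, -0.2698, 0.0884]
orientation: [-0.001, 0.674, 0.739, 0.0]
wrist_force: [-0.1, -0.2, -0.1]
finger_gap: 0.0429
grip_force: 0.0
t 28.02 tcp [ 0.574  -0.2704  0.0889] F [-0.16 -0.44  0.11] T [ 0.005 -0.019  0.015] grip 0.0
L [  0.374 129.692] [[-23.3, -0.0, -6.7], [-10.4, -0.0, 25.0]] 22.2 11
R [1.33000e-01 1.76216e+02] [[18.4, -0.0, -25.7], [18.2, 0.0, 11.2]] -0.2 11
C [  0.254 152.954] [[-2.2, 0.0, -16.4], [4.1, 0.0, 18.0]] 10.3 11
clock: 28.48
tcp_pos: [0.575, -0.2712, 0.2192]
orientation: [0.003, 0.674, 0.739, 0.0]
wrist_force: [0.2, 0.3, 0.4]
finger_gap: 0.0639
grip_force: 0.0
[[157.0, 193.7, 195.5], [158.0, 191.9, 196.9], [159.0, 191.3, 197.6], [160.0, 191.6, 197.5], [161.0, 191.8, 197.5], [162.0, 191.8, 197.7], [163.0, 191.9, 198.1], [164.0, 191.9, 198.0], [165.0, 191.9, 198.2], [166.0, 192.5, 198.2], [167.0, 192.7, 198.4], [168.0, 192.7, 198.4], [169.0, 192.9, 198.7], [170.0, 193.1, 199.0], [171.0, 193.2, 199.0], [172.0, 193.4, 199.1], [173.0, 193.5, 199.3], [174.0, 193.4, 199.7], [175.0, 191.7, 202.6], [176.0, 190.4, 203.5], [177.0, 189.8, 203.8], [178.0, 189.4, 204.0], [179.0, 189.4, 204.0], [180.0, 190.0, 203.9], [181.0, 190.5, 203.9], [182.0, 190.8, 204.1], [183.0, 191.0, 204.2], [184.0, 191.1, 204.3]]
[[193.9, 157.9], [196.3, 174.8], [196.6, 177.1]]
```

View pics/g9.png

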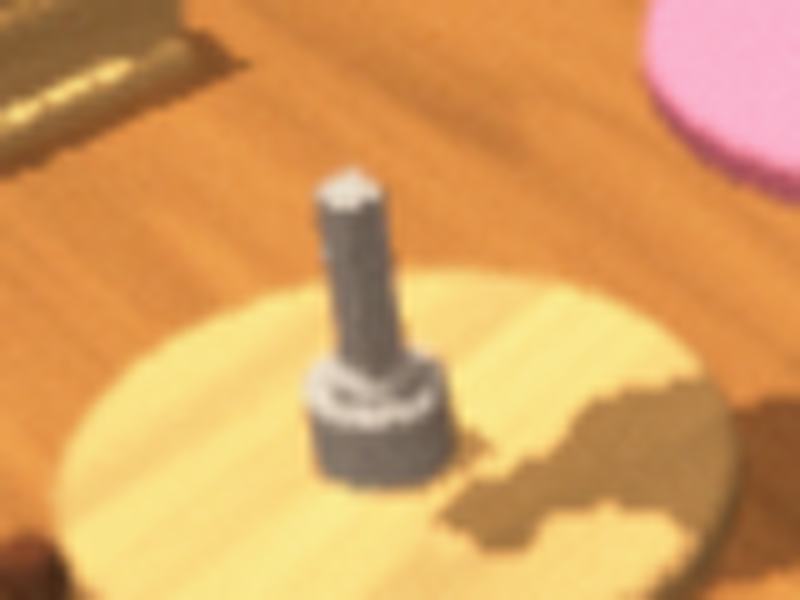

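The picture shows the spindle upright: top at crop (350,190), collar flat on the boss at (375,390). Top pixel (194.5,158.5) against the expected home (193.9,157.9), and the gripper is clear. Handing in.

```bash
python3 -c "
from h import *
print(env.hand_in())"
```

```text
the job is handed in; nothing more can be done
None
```

The spindle is in the boss, upright with its collar on the boss top, released with the gripper clear; it went in leaning about 20°, measured wrist forces stayed under about 10 N, and I handed in at about 29 s.

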